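# Open the vacuum container of rice crackers

## Robot

A 7-joint arm with a two-finger parallel gripper is mounted at the origin on the work surface. World frame = base frame: x ahead of the robot, y to its left, z up, the work surface at z = 0. Lengths are in m, angles in degrees, forces in N, time in s.
With the tool pointing down it reaches from about 0.425 to 0.875 m from the base axis. Payload 4.7 kg.
Tool frame: the origin (TCP) lies on the centre line of the jaws, within the pads' length; the fingertips stand 8 mm ahead of it and the grasp point (between the pads) lies 11 mm behind it; z points along the fingers, y is the direction in which the jaws open and shut (so a half turn about z gives the same grasp; the last joint's range is limited). The gripper opens to 87 mm and grips with 3 to 60 N. Pads are 19 mm wide; open, the fingers measure 117 mm over their backs; the gripper's body (75 mm by 190 mm) begins 51 mm behind the grasp point.
Start: joints at [77.642, 18.392, -4.016, 83.108, 1.295, 78.541, -3.26], TCP at [0.148, -0.633, 0.231] pointing down, gripper open.
Joint ranges: [-163.93, 163.93], [-17.29, 119.83], [-79.2, 71.16], [3.27, 140.29], [-89.18, 269.18], [5.43, 117.66], [-154.24, 154.24]. Speed limits (degrees/s): [147.25, 147.25, 180, 180, 180, 180, 180].

## Interface

Orientations are given as [roll, pitch, yaw] about the fixed x, y, z axes, in that order (R = Rz(yaw) Ry(pitch) Rx(roll)).
In Python, from cell import status, vision, workorder gives the robot as it stands.
- The arm moves only by the tool step_arm, never from a script. Its argument "series" is a list of rows, each an object of numbers: "ax", "ay", "az": the turn, a rotation vector about the world's x, y, z in degrees; "x", "y", "z": the shift along the world's x, y, z in m; "claw": the opening in per cent of the stroke, from 0 (shut) to 100 (fully open). In form: [{"ax": .., "ay": .., "az": .., "x": .., "y": .., "z": .., "claw": ..}, ...]. A call has 1 to 12 rows; each row is the pose to reach, as a shift and turn from the pose commanded when the call began; what a row does not reach only later rows make up. A row lasts 1/10 s, in which the tool goes at most 50 mm and 8.59 degrees, less where a joint would pass 70% of its speed; a pose out of reach is approached as far as the arm can. A call with a gripper value outside its range is refused whole. The fingers move at their own pace and stop on an object; "squeeze" is the grip in N (left out, the last holds). Time passes only in rows, so rows that repeat a pose let the fingers close. It gives the time, the measured TCP pose, the force and the opening at its end, in the units of the state.
- status.get_obs(): the state, without advancing time (a new reading comes with each control period).
- vision.read_camera(name): name is "side" or "top" or "wrist"; returns the picture (384x512x3 uint8, red, green, blue); there is no depth.
- vision.camera_params(name): a dict with "fovy" (degrees; the focal length in pixels is half the picture's height over the tangent of half this angle, whatever the lens; pixels are square), "cx", "cy" (the principal point, pixels), "eye" and "orientation" of the camera in the world; the wrist camera has in their place "tool_from_camera" (4x4, takes a point from camera to tool coordinates, whose origin is the TCP and whose axes are the flange's). Camera axes: x right, y down, z forward; pixel columns grow to the right and rows downward; lengths in m; the calibration is good to about 2 mm. A picture is of the moment at which its call begins: read the wrist's pose just before it. camera_params takes no time and is no camera call.
- workorder.sign_off(): hands the job in, once; it reports no verdict.
The state is a dict: "time_s": time; "qpos": joint angles; "joint_velocities": joint speeds; "effort": joint torques, N m; "tool_pos": TCP position; "tool_rot": TCP orientation; "force": force on the tool from outside, world axes, zero at the start; "wrist_torque": the same for the moment, N m; "grip_width": finger opening in m.
Only numpy, scipy, OpenCV 4.12 (cv2) and the standard library are available. Lean on these libraries where they do the work, as an engineer would, in place of code of your own. Each camera call takes 0.05 s, during which the arm holds its last target.

## Task

Open the vacuum container of rice crackers on the shop counter: turn the red vent tap on its lid anticlockwise all the way to the open stop to let the air in, and only then lift the lid off by its handle. Set the lid down, not dropped, right way up and squarely in the middle of the wooden board, with the tap left open. The container must stay standing in its place, and the bottle, jar and tin are to be left alone.

Things in the scene. Friction and masses are not known exactly. Their poses are not given: they have to be found in the camera images.
- vent_tap (a joint): Angle of the lid's red vent tap: 0 = shut (bar along the lid's x), grows anticlockwise seen from above to a stop at 1.57 = open (bar along the lid's y, white mark at the green dot). Starts at 0 to 0.25. About 0.06 Nm turns it; it stays where left. Below 0.9 the vacuum holds the lid on the container (pulling lifts the container); from 1.3 the lid is free.
- tap_grip (a point): Centre of the red tap bar: upright slab 44 mm long, 11 thick, 22 high (11 above and below this point), 64 mm from the lid's centre towards the lid's +x end. The lid's boss under it (radius 19 mm) ends 21 mm below this point. x runs along the bar to its white mark and turns with the tap; z is the turning axis, up. 145 mm above the counter while the lid is seated.
- lid_handle (a point): Centre of the lid's dark grey handle bar, over the lid's middle; bar along the lid's y: 104 mm long, 12 thick (x), 16 high, open below by 28 mm between posts 45 mm either side. Axes are the lid's: x along its 200 mm length to the tap, z up. Lid's top face 36 mm below, its lower edge, on which it stands, 60 mm below. 154 mm above the counter while seated.
- lid: White plastic lid, 200 x 150 mm, 68 mm high with handle, about 0.5 kg, balanced at the handle. Origin at the centre of its underside, 60 mm below point lid_handle, same axes. Its 16 mm deep skirt surrounds the container's rim with 2 mm of play: lift straight up over 20 mm to clear it. A round gauge (radius 19 mm, 12 high), whose needle follows the tap, sits 64 mm to -x of the centre.
- container: Open-topped stainless steel container, 176 x 126 mm, rim flange 188 x 138 mm, 110 mm high, about 1.6 kg with its crackers, loose on the counter. Origin at the centre of its underside, x along its length. The lid sits on it with the same axes, the lid's origin 94 mm above the container's.
- board_top (a point): Centre of the top face of the wooden board, fixed flat on the counter: 280 mm (x) by 230 mm (y), 20 mm thick, so 20 mm above the counter. z up. Set the lid down with its length along the board's length, either way round.
- sauce_bottle: Dark bottle with a red cap, bystander, 62 mm across, 200 mm high, origin at the centre of its underside.
- jam_jar: Amber glass jar with a brass lid, bystander, 70 mm across, 95 mm high, origin at the centre of its underside.
- tea_tin: Green tin, bystander, 74 mm across, 110 mm high, origin at the centre of its underside.
Mind the look-alikes: they are no part of the job. Of the things that look like the container, the smaller one is meant.

How it is judged:
By the outcome, as a careful person would: the job done as asked, in the order asked, and still so for the second after the job is handed in, with the robot touching nothing.
It also fails if it takes over 54 s, if anything falls off the work surface, if the arm or the gripper's body presses on something with over 40 N, if the wrist force passes 120 N, or if a joint passes its speed limit or range.

## Working session

There is one attempt and no reset: what is moved stays moved. The work goes in short steps, Python scripts to look and compute and a tool call to move; the robot and the scene stay as the last step left them, time stands still between calls to the robot, and variables do not carry over. Pictures are saved under pics/ and viewed, and the job is handed in when it is done.

Besides the shell and the picture viewer there is one more tool, called after "Call:" as name([rows], argument=value, ...), one row to a line, values as JSON. step_arm: Moves the arm, as the interface text tells. Its arguments: {"type":"object","properties":{"series":{"type":"array"},"squeeze":{"type":"number"}},"required":["series"]}

```bash
ls; mkdir -p pics; python3 - <<'E'
from cell import status, vision
import cv2
o=status.get_obs()
print(o)
for n in("side","top","wrist"):
    print(n,vision.camera_params(n))
    cv2.imwrite(f"pics/a_{n}.png",vision.read_camera(n)[:,:,::-1])
E
```

```text
pics
{'time_s': 0.0, 'qpos': array([77.64411757, 18.43937643, -4.01593754, 83.17422877,  1.29555425,
       78.53872165, -3.25988964]), 'joint_velocities': array([-0.01183636,  0.04586611,  0.02134776, -0.04958279, -0.03528046,
        0.01861731, -0.03738926]), 'effort': array([ 6.26011715e-04, -4.91288638e+01, -4.03749514e-01, -3.12528777e+01,
       -6.40699826e-02,  4.38582385e-02,  1.98097073e-04]), 'tool_pos': array([ 0.14786188, -0.63242388,  0.22946384]), 'tool_rot': array([-1.79892945e+02,  6.01961378e-03,  1.31662291e+01]), 'force': array([ 0.39132208, -0.00095298,  0.60366219]), 'wrist_torque': array([-0.03763986,  0.00529816, -0.03137012]), 'grip_width': 0.08687203888037756}
side {'fovy': 55.431316124623905, 'cx': 257.4744738265955, 'cy': 183.988791453341, 'eye': array([ 0.38138247, -0.86882518,  0.84101126]), 'orientation': array([-130.58091444,   -0.73963513,   -8.69390851])}
top {'fovy': 55.774377381160875, 'cx': 253.9672883123949, 'cy': 191.51932855208625, 'eye': array([0.25846313, 0.01458487, 1.38898504]), 'orientation': array([-1.67325794e+02, -1.56715534e-01, -8.84959816e+01])}
wrist {'fovy': 68.0317825976775, 'cx': 258.12204759732026, 'cy': 191.46637211969446, 'tool_from_camera': array([[-6.83750547e-05, -9.68179584e-01, -2.50256445e-01,
         6.71817616e-02],
       [ 9.99999991e-01, -3.70301545e-05, -1.29959548e-04,
        -3.09888569e-04],
       [ 1.16557146e-04, -2.50256452e-01,  9.68179578e-01,
        -1.53650553e-01],
       [ 0.00000000e+00,  0.00000000e+00,  0.00000000e+00,
         1.00000000e+00]])}
```

View pics/a_side.png

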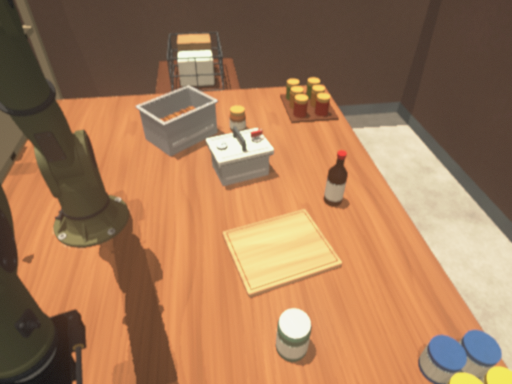

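View pics/a_top.png

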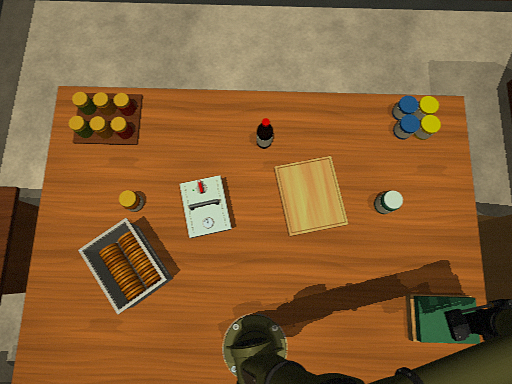

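View pics/a_wrist.png

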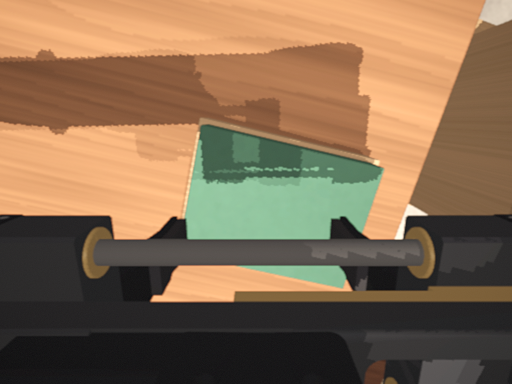

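The side and top views show the lidded container near top pixel (206,206), with the tap at (201,187), and the board near (311,195). The open tray at (125,265) is the look-alike. Next I'll measure.

```bash
cat > h.py <<'E'
import numpy as np, cv2
from scipy.spatial.transform import Rotation as R
from cell import status, vision
def cam(n,obs=None):
    p=vision.camera_params(n); f=192/np.tan(np.radians(p['fovy']/2))
    if n=='wrist':
        T=np.eye(4);T[:3,:3]=R.from_euler('xyz',obs['tool_rot'],degrees=True).as_matrix();T[:3,3]=obs['tool_pos']
        M=T@p['tool_from_camera']; return f,p['cx'],p['cy'],M[:3,:3],M[:3,3]
    return f,p['cx'],p['cy'],R.from_euler('xyz',p['orientation'],degrees=True).as_matrix(),np.array(p['eye'])
def cast(c,uv,z):
    f,cx,cy,Rm,e=c; uv=np.atleast_2d(uv).astype(float)
    d=np.c_[(uv[:,0]-cx)/f,(uv[:,1]-cy)/f,np.ones(len(uv))]@Rm.T
    return e+d*((z-e[2])/d[:,2])[:,None]
def proj(c,P):
    f,cx,cy,Rm,e=c; q=(np.atleast_2d(P)-e)@Rm
    return np.c_[f*q[:,0]/q[:,2]+cx,f*q[:,1]/q[:,2]+cy]
def big(m):
    cs,_=cv2.findContours(m.astype(np.uint8),cv2.RETR_EXTERNAL,cv2.CHAIN_APPROX_NONE)
    return max(cs,key=cv2.contourArea)
def rect(P):
    (c,s,a)=cv2.minAreaRect(((P[:,:2])*1000).astype(np.float32)); return np.array(c)/1000,s,a
E
python3 - <<'E'
from h import *
im=cv2.imread('pics/a_top.png'); hsv=cv2.cvtColor(im,cv2.COLOR_BGR2HSV); c=cam('top')
H,S,V=[hsv[...,i].astype(int) for i in range(3)]
box=np.zeros(im.shape[:2],bool)
b=box.copy(); b[165:245,172:240]=1
m=b&(S<60)&(V>150); k=big(m)[:,0]; print('lid px',cv2.minAreaRect(k))
print('lid',rect(cast(c,cv2.convexHull(k)[:,0],.118)))
b=box.copy(); b[150:242,268:355]=1
print([hsv[195,311],hsv[195,360],hsv[220,200]])
m=b&(V>190)&(H>=14)&(S<160); k=big(m)[:,0]; print('board px',cv2.minAreaRect(k)); print('board',rect(cast(c,cv2.convexHull(k)[:,0],.02)))
b=box.copy(); b[175:200,190:215]=1
m=b&((H<8)|(H>172))&(S>120); v,u=np.nonzero(m);print('tap',len(u),u.mean(),v.mean(),cast(c,[u.mean(),v.mean()],.15),rect(cast(c,np.c_[u,v],.156)))
b=box.copy(); b[192:215,180:230]=1
m=b&(V<90); v,u=np.nonzero(m);print('handle',len(u),u.mean(),v.mean(),cast(c,[u.mean(),v.mean()],.16),rect(cast(c,np.c_[u,v],.162)))
for n,uv in dict(bottle=[265,123],jar=[128,198],tin=[391,201]).items(): print(n,cast(c,uv,{'bottle':.2,'jar':.095,'tin':.11}[n]))
cv2.imwrite('pics/crop.png',cv2.resize(im[160:245,170:355],None,fx=4,fy=4,interpolation=cv2.INTER_CUBIC))
E
```

```text
lid px ((204.39599609375, 206.00083923339844), (54.82290267944336, 43.115928649902344), 78.2317123413086)
lid (array([0.48876004, 0.19270636]), (198.83912658691406, 150.43008422851562), 14.005431175231934)
[array([ 17, 157, 196], dtype=uint8), array([ 14, 203, 167], dtype=uint8), array([ 56,  26, 212], dtype=uint8)]
board px ((310.87646484375, 194.69412231445312), (65.51300048828125, 52.17177200317383), 77.47119140625)
board (array([ 0.56140466, -0.19932327]), (252.5548553466797, 199.80999755859375), 12.761589050292969)
tap 38 200.10526315789474 186.55263157894737 [[0.54987055 0.20794114 0.15      ]] (array([0.54795966, 0.20721649]), (40.34300994873047, 11.590317726135254), 14.242754936218262)
handle 142 211.9788732394366 202.3732394366197 [[0.49260974 0.16217976 0.16      ]] (array([0.49002719, 0.17165253]), (77.05058288574219, 137.86041259765625), 1.5390355587005615)
bottle [[ 0.77318267 -0.01387236  0.2       ]]
jar [[0.5129958  0.47607917 0.095     ]]
tin [[ 0.52438953 -0.47485223  0.11      ]]
```

View pics/crop.png

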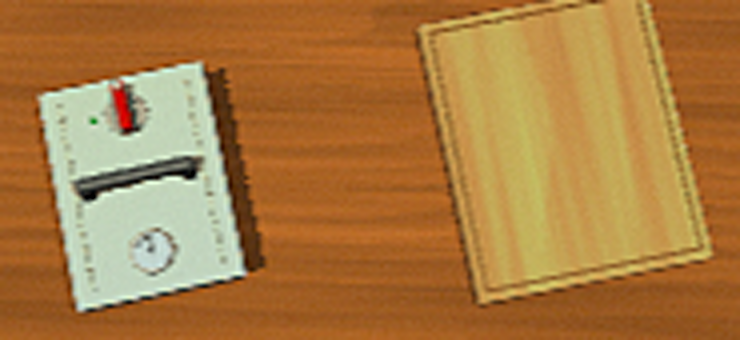

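Call:
step_arm([
  {"x": 0.312,"y": 0.433,"z": 0.17},
  {"x": 0.312,"y": 0.433,"z": 0.17},
  {"x": 0.312,"y": 0.433,"z": 0.17},
  {"x": 0.312,"y": 0.433,"z": 0.17},
  {"x": 0.312,"y": 0.433,"z": 0.17},
  {"x": 0.312,"y": 0.433,"z": 0.17},
  {"x": 0.312,"y": 0.433,"z": 0.17},
  {"x": 0.312,"y": 0.433,"z": 0.17},
  {"x": 0.312,"y": 0.433,"z": 0.17},
  {"x": 0.312,"y": 0.433,"z": 0.17},
  {"x": 0.312,"y": 0.433,"z": 0.17},
  {"x": 0.312,"y": 0.433,"z": 0.17},
])

```text
invalid input
```

Call:
step_arm([
  {"x": 0},
  {"x": 0},
  {"x": 0},
])

```text
invalid input
```

```bash
python3 - <<'E'
from h import *
import pickle
o=status.get_obs(); im=vision.read_camera('wrist')[:,:,::-1]
print(o['time_s'],o['qpos'],o['tool_pos'],o['tool_rot'])
cv2.imwrite('pics/b_w.png',im); pickle.dump(o,open('b.pkl','wb'))
E
```

```text
0.15 [77.64297924 18.43010956 -4.01473355 83.15807768  1.29505909 78.53987852
 -3.25992678] [ 0.14789669 -0.63254584  0.22971023] [-1.79917148e+02  5.26755414e-03  1.31657289e+01]
```

View pics/b_w.png

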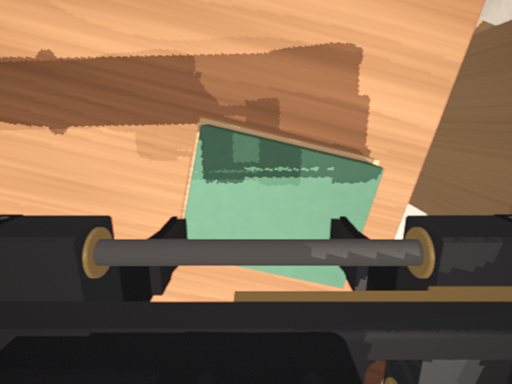

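The rows were refused: every row needs all its keys.

Call:
step_arm([
  {"ax": 0,"ay": 0,"az": 0,"x": 0.312,"y": 0.433,"z": 0.17,"claw": 100},
  {"ax": 0,"ay": 0,"az": 0,"x": 0.312,"y": 0.433,"z": 0.17,"claw": 100},
  {"ax": 0,"ay": 0,"az": 0,"x": 0.312,"y": 0.433,"z": 0.17,"claw": 100},
  {"ax": 0,"ay": 0,"az": 0,"x": 0.312,"y": 0.433,"z": 0.17,"claw": 100},
  {"ax": 0,"ay": 0,"az": 0,"x": 0.312,"y": 0.433,"z": 0.17,"claw": 100},
  {"ax": 0,"ay": 0,"az": 0,"x": 0.312,"y": 0.433,"z": 0.17,"claw": 100},
  {"ax": 0,"ay": 0,"az": 0,"x": 0.312,"y": 0.433,"z": 0.17,"claw": 100},
  {"ax": 0,"ay": 0,"az": 0,"x": 0.312,"y": 0.433,"z": 0.17,"claw": 100},
  {"ax": 0,"ay": 0,"az": 0,"x": 0.312,"y": 0.433,"z": 0.17,"claw": 100},
  {"ax": 0,"ay": 0,"az": 0,"x": 0.312,"y": 0.433,"z": 0.17,"claw": 100},
  {"ax": 0,"ay": 0,"az": 0,"x": 0.312,"y": 0.433,"z": 0.17,"claw": 100},
  {"ax": 0,"ay": 0,"az": 0,"x": 0.312,"y": 0.433,"z": 0.17,"claw": 100},
])

```text
time_s: 1.4
tool_pos: [0.4636, -0.1934, 0.4027]
tool_rot: [180.0, -0.2, 13.8]
force: [0.2, -0.4, -0.4]
grip_width: 0.087
```

Call:
step_arm([
  {"ax": 0,"ay": 0,"az": 0,"x": 0,"y": 0,"z": 0,"claw": 100},
  {"ax": 0,"ay": 0,"az": 0,"x": 0,"y": 0,"z": 0,"claw": 100},
  {"ax": 0,"ay": 0,"az": 0,"x": 0,"y": 0,"z": 0,"claw": 100},
])

```text
time_s: 1.7
tool_pos: [0.4587, -0.202, 0.3997]
tool_rot: [-180.0, 0.1, 13.0]
force: [-0.0, -0.1, -0.6]
grip_width: 0.0873
```

```bash
cat > snap.py <<'E'
from h import *
import pickle,sys
n=sys.argv[1]
o=status.get_obs(); im=vision.read_camera('wrist')[:,:,::-1]
print(o['time_s'],o['qpos'].round(1),o['tool_pos'],o['tool_rot'],abs(o['joint_velocities']).max())
cv2.imwrite(f'pics/{n}.png',im); pickle.dump(o,open(f'{n}.pkl','wb'))
E
python3 snap.py b_w2
```

```text
1.7 [ 50.   -0.3 -28.9  85.5  -0.1  94.9 -56. ] [ 0.45873175 -0.20201822  0.39972173] [-1.79973230e+02  9.44983996e-02  1.29515571e+01] 0.37090670854724395
```

View pics/b_w2.png

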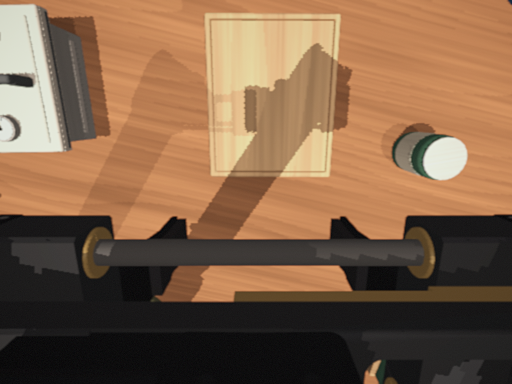

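```bash
python3 - <<'E'
from h import *
import pickle
im=cv2.imread('pics/b_w2.png'); o=pickle.load(open('b_w2.pkl','rb')); c=cam('wrist',o)
hsv=cv2.cvtColor(im,cv2.COLOR_BGR2HSV).astype(int)
for x,y in[(230,40),(260,110),(300,120),(180,100),(160,100),(208,80),(370,40)]: print((x,y),hsv[y,x])
m=np.zeros(im.shape[:2],bool); m[5:185,195:350]=1
m&=(hsv[...,1]<165)&(hsv[...,0]>=12)
m=cv2.morphologyEx(m.astype(np.uint8),cv2.MORPH_CLOSE,np.ones((9,9)))
k=big(m)[:,0]; h=cv2.convexHull(k)[:,0]
print(cv2.boundingRect(k)); ap=cv2.approxPolyDP(h.reshape(-1,1,2),6,True)[:,0]; print(ap.tolist())
P=cast(c,ap,.02);print(P.round(4)); print(rect(cast(c,h,.02)))
d=im.copy();cv2.drawContours(d,[k.reshape(-1,1,2)],-1,(255,0,0),1);cv2.imwrite('pics/b_d.png',cv2.resize(d[0:200,180:360],None,fx=3,fy=3))
E
```

```text
(230, 40) [ 22  79 228]
(260, 110) [ 15 113 171]
(300, 120) [ 15 113 181]
(180, 100) [ 13 140 187]
(160, 100) [ 12 142 185]
(208, 80) [ 17  97 227]
(370, 40) [ 12 141 192]
(195, 5, 155, 180)
[[349, 5], [349, 184], [195, 184], [195, 5]]
[[ 0.7335 -0.2926  0.02  ]
 [ 0.4427 -0.3845  0.02  ]
 [ 0.3763 -0.0958  0.02  ]
 [ 0.6764 -0.0442  0.02  ]]
(array([ 0.55766089, -0.20605701]), (304.01226806640625, 296.2473449707031), 12.955363273620605)
```

View pics/b_d.png

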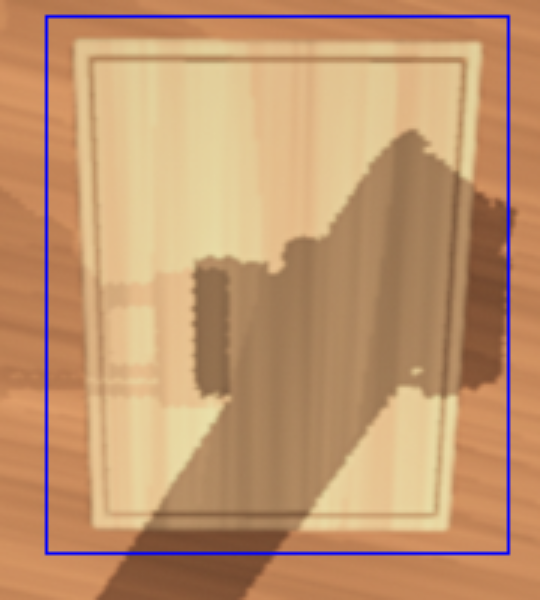

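```bash
python3 - <<'E'
from h import *
import pickle
im=cv2.imread('pics/b_w2.png'); o=pickle.load(open('b_w2.pkl','rb')); c=cam('wrist',o)
hsv=cv2.cvtColor(im,cv2.COLOR_BGR2HSV).astype(int)
m=np.zeros(im.shape[:2],bool); m[5:185,195:350]=1
m&=(hsv[...,1]<120)
k=big(cv2.morphologyEx(m.astype(np.uint8),cv2.MORPH_OPEN,np.ones((3,3))))[:,0]; h=cv2.convexHull(k)[:,0]
ap=cv2.approxPolyDP(h.reshape(-1,1,2),5,True)[:,0]; print(ap.tolist())
print(rect(cast(c,h,.02)))
P=cast(c,[(205,13.3),(340.7,14),(329.3,176.7),(210.7,175.7)],.02); print(P.round(4),P.mean(0),rect(P))
print([np.linalg.norm(P[i]-P[(i+1)%4]).round(4) for i in range(4)])
t=cam('top')
print('top px of wrist corners',proj(t,P).round(1))
E
```

```text
[[339, 14], [329, 175], [211, 175], [205, 13]]
(array([ 0.55859473, -0.20188506]), (277.15576171875, 228.45236206054688), 12.739896774291992)
[[ 0.6681 -0.0625  0.02  ]
 [ 0.7177 -0.2831  0.02  ]
 [ 0.448  -0.3435  0.02  ]
 [ 0.3991 -0.1222  0.02  ]] [ 0.55821711 -0.20283702  0.02      ] (array([ 0.55808899, -0.2027375 ]), (276.3836364746094, 226.57318115234375), 12.620454788208008)
[np.float64(0.2261), np.float64(0.2764), np.float64(0.2266), np.float64(0.2755)]
top px of wrist corners [[275.4 166.8]
 [331.3 156.2]
 [348.7 224.5]
 [290.3 235.8]]
```

Corner (205,13) to (329,176): the board centre is about (0.559, -0.202), yaw 12.7°. Now I'll move over the container.

Call:
step_arm([
  {"ax": 0,"ay": 0,"az": 0,"x": 0.02,"y": 0.39,"z": -0.05,"claw": 100},
  {"ax": 0,"ay": 0,"az": 0,"x": 0.02,"y": 0.39,"z": -0.05,"claw": 100},
  {"ax": 0,"ay": 0,"az": 0,"x": 0.02,"y": 0.39,"z": -0.05,"claw": 100},
  {"ax": 0,"ay": 0,"az": 0,"x": 0.02,"y": 0.39,"z": -0.05,"claw": 100},
  {"ax": 0,"ay": 0,"az": 0,"x": 0.02,"y": 0.39,"z": -0.05,"claw": 100},
  {"ax": 0,"ay": 0,"az": 0,"x": 0.0,"y": 0.39,"z": -0.05,"claw": 100},
  {"ax": 0,"ay": 0,"az": 0,"x": 0.0,"y": 0.39,"z": -0.05,"claw": 100},
  {"ax": 0,"ay": 0,"az": 0,"x": 0.0,"y": 0.39,"z": -0.05,"claw": 100},
  {"ax": 0,"ay": 0,"az": 0,"x": 0.0,"y": 0.39,"z": -0.05,"claw": 100},
  {"ax": 0,"ay": 0,"az": 0,"x": 0.0,"y": 0.39,"z": -0.05,"claw": 100},
  {"ax": 0,"ay": 0,"az": 0,"x": 0.0,"y": 0.39,"z": -0.05,"claw": 100},
  {"ax": 0,"ay": 0,"az": 0,"x": 0.0,"y": 0.39,"z": -0.05,"claw": 100},
])

```text
time_s: 2.95
tool_pos: [0.4608, 0.1879, 0.3505]
tool_rot: [180.0, 0.0, 12.9]
force: [0.1, -0.3, 0.0]
grip_width: 0.0869
```

Call:
step_arm([
  {"ax": 0,"ay": 0,"az": 0,"x": 0,"y": 0,"z": 0,"claw": 100},
  {"ax": 0,"ay": 0,"az": 0,"x": 0,"y": 0,"z": 0,"claw": 100},
  {"ax": 0,"ay": 0,"az": 0,"x": 0,"y": 0,"z": 0,"claw": 100},
])

```text
time_s: 3.25
tool_pos: [0.4602, 0.1897, 0.3507]
tool_rot: [180.0, -0.0, 13.1]
force: [0.1, -0.5, 0.0]
grip_width: 0.0877
```

```bash
python3 snap.py c_w; python3 -c "
import cv2;im=cv2.imread('pics/c_w.png');cv2.imwrite('pics/c_wz.png',cv2.resize(im[:220,150:400],None,fx=3,fy=2.7,interpolation=cv2.INTER_CUBIC))"
```

```text
3.25 [  30.4   -0.6  -54.6   91.    -0.5   89.3 -101.1] [0.46017464 0.18965508 0.35065226] [ 1.79988455e+02 -4.80286291e-03  1.31186020e+01] 0.25160552123641006
```

View pics/c_w.png

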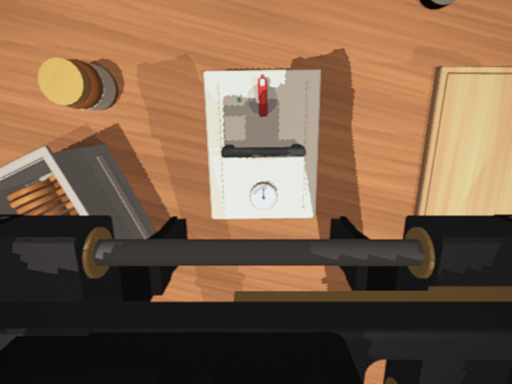

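```bash
cat > meas.py <<'E'
from h import *
import pickle,sys
n=sys.argv[1]
im=cv2.imread(f'pics/{n}.png'); o=pickle.load(open(f'{n}.pkl','rb')); c=cam('wrist',o)
hsv=cv2.cvtColor(im,cv2.COLOR_BGR2HSV).astype(int);H,S,V=[hsv[...,i] for i in range(3)]
b=np.zeros(H.shape,bool); b[60:224,190:330]=1
m=b&(S<75)&(V>80)
m=cv2.morphologyEx(m.astype(np.uint8),cv2.MORPH_CLOSE,np.ones((5,5)))
h=cv2.convexHull(big(m))[:,0]; ap=cv2.approxPolyDP(h.reshape(-1,1,2),5,True)[:,0]; print(ap.tolist(),rect(cast(c,h,.118)))
P=cast(c,ap,.118);print(P.round(4).tolist(),P.mean(0))
m=b&((H<8)|(H>172))&(S>140);m=big(m)[:,0];print('tap',cv2.minAreaRect(m));r=rect(cast(c,m,.156));print(r)
m=b&(V<75)&(S<90);m[:140]=0;m[165:]=0;m=big(m)[:,0];print('handle',cv2.boundingRect(m));print(rect(cast(c,m,.162)))
E
python3 meas.py c_w
```

```text
[[320, 70], [314, 216], [212, 218], [203, 72]] (array([0.48771436, 0.1906452 ]), (199.86891174316406, 149.13314819335938), 13.84665584564209)
[[0.6004, 0.1424, 0.118], [0.4111, 0.0962, 0.118], [0.3749, 0.2382, 0.118], [0.5645, 0.2859, 0.118]] [0.48772544 0.1906709  0.118     ]
tap ((262.4560852050781, 97.09512329101562), (36.013668060302734, 8.152270317077637), 88.21009063720703)
(array([0.54927472, 0.2054881 ]), (39.91676712036133, 9.470948219299316), 15.280313491821289)
handle (222, 144, 82, 13)
(array([0.49016937, 0.19170709]), (13.802347183227539, 97.19438934326172), 13.948866844177246)
```

View pics/c_wz.png

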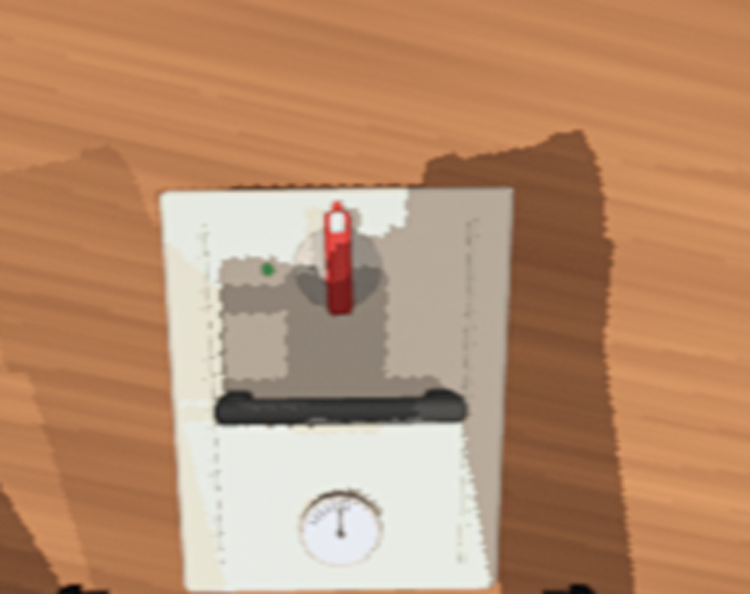

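The lid centre is (0.488, 0.191) at yaw 13.9°. The tap sits at pixel (262,97), world (0.550, 0.206), with the bar at about 15°.

Call:
step_arm([
  {"ax": 0,"ay": 0,"az": 2,"x": 0.03,"y": 0.006,"z": -0.03,"claw": 60},
  {"ax": 0,"ay": 0,"az": 2,"x": 0.06,"y": 0.012,"z": -0.06,"claw": 60},
  {"ax": 0,"ay": 0,"az": 2,"x": 0.09,"y": 0.0165,"z": -0.09,"claw": 60},
  {"ax": 0,"ay": 0,"az": 2,"x": 0.09,"y": 0.0165,"z": -0.12,"claw": 60},
  {"ax": 0,"ay": 0,"az": 2,"x": 0.09,"y": 0.0165,"z": -0.15,"claw": 60},
  {"ax": 0,"ay": 0,"az": 2,"x": 0.09,"y": 0.0165,"z": -0.16,"claw": 60},
  {"ax": 0,"ay": 0,"az": 2,"x": 0.09,"y": 0.0165,"z": -0.16,"claw": 60},
  {"ax": 0,"ay": 0,"az": 2,"x": 0.09,"y": 0.0165,"z": -0.16,"claw": 60},
])

```text
time_s: 4.1
tool_pos: [0.5507, 0.2069, 0.1921]
tool_rot: [180.0, -0.1, 15.2]
force: [-0.5, 0.6, 0.8]
grip_width: 0.0525
```

```bash
python3 snap.py d_w
```

```text
4.1 [  21.7   19.9  -54.6   93.9   16.8   74.8 -110.6] [0.55070883 0.20692191 0.19209286] [ 1.79993509e+02 -1.16007751e-01  1.51682155e+01] 0.8412891885674807
```

View pics/d_w.png

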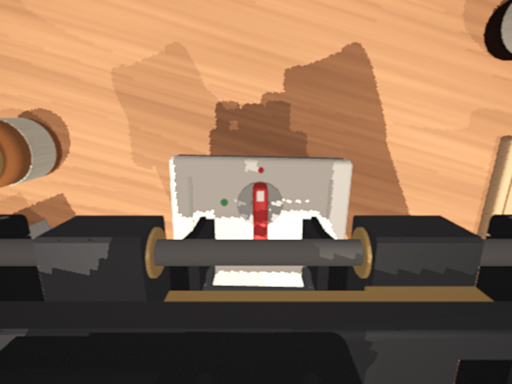

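The tap at column 260 is centred between the fingers (about 207 to 310). I'll descend and grip.

Call:
step_arm([
  {"ax": 0,"ay": 0,"az": 0,"x": 0,"y": -0.0005,"z": -0.02,"claw": 60},
  {"ax": 0,"ay": 0,"az": 0,"x": 0,"y": -0.0005,"z": -0.04,"claw": 60},
  {"ax": 0,"ay": 0,"az": 0,"x": 0,"y": -0.0005,"z": -0.05,"claw": 60},
  {"ax": 0,"ay": 0,"az": 0,"x": 0,"y": -0.0005,"z": -0.055,"claw": 60},
  {"ax": 0,"ay": 0,"az": 0,"x": 0,"y": -0.0005,"z": -0.055,"claw": 60},
  {"ax": 0,"ay": 0,"az": 0,"x": 0,"y": -0.0005,"z": -0.055,"claw": 30},
  {"ax": 0,"ay": 0,"az": 0,"x": 0,"y": -0.0005,"z": -0.055,"claw": 15},
  {"ax": 0,"ay": 0,"az": 0,"x": 0,"y": -0.0005,"z": -0.055,"claw": 0},
  {"ax": 0,"ay": 0,"az": 0,"x": 0,"y": -0.0005,"z": -0.055,"claw": 0},
  {"ax": 0,"ay": 0,"az": 0,"x": 0,"y": -0.0005,"z": -0.055,"claw": 0},
  {"ax": 0,"ay": 0,"az": 0,"x": 0,"y": -0.0005,"z": -0.055,"claw": 0},
], squeeze=15)

```text
time_s: 5.25
tool_pos: [0.5501, 0.2059, 0.1357]
tool_rot: [180.0, -0.0, 15.2]
force: [-0.1, -0.6, 1.0]
grip_width: 0.0149
```

```bash
python3 -c "
from cell import status
o=status.get_obs();print(o['tool_pos'],o['tool_rot'],o['force'],o['wrist_torque'],o['grip_width'],o['qpos'])"
```

```text
[0.55014729 0.20589008 0.13566778] [ 1.79979518e+02 -3.63554020e-03  1.51600225e+01] [-0.05795563 -0.64584083  0.96209778] [-0.16602616 -0.0024061   0.0489359 ] 0.01490049540110678 [  20.43041193   22.79162107  -53.20542935   97.67153552   19.38497836
   69.33263152 -112.43710745]
```

Call:
step_arm([
  {"ax": 0,"ay": 0,"az": 0,"x": 0,"y": 0,"z": 0.001,"claw": 0},
  {"ax": 0,"ay": 0,"az": 0,"x": 0,"y": 0,"z": 0.001,"claw": 0},
  {"ax": 0,"ay": 0,"az": 0,"x": 0,"y": 0,"z": 0.001,"claw": 0},
])

```text
time_s: 5.55
tool_pos: [0.55, 0.2059, 0.1362]
tool_rot: [180.0, 0.0, 15.2]
force: [1.1, -0.5, -4.2]
grip_width: 0.0151
```

Call:
step_arm([
  {"ax": 0,"ay": 0,"az": 5,"x": 0,"y": 0,"z": 0,"claw": 0},
  {"ax": 0,"ay": 0,"az": 10,"x": 0,"y": 0,"z": 0,"claw": 0},
  {"ax": 0,"ay": 0,"az": 15,"x": 0,"y": 0,"z": 0,"claw": 0},
  {"ax": 0,"ay": 0,"az": 20,"x": 0,"y": 0,"z": 0,"claw": 0},
  {"ax": 0,"ay": 0,"az": 25,"x": 0,"y": 0,"z": 0,"claw": 0},
  {"ax": 0,"ay": 0,"az": 30,"x": 0,"y": 0,"z": 0,"claw": 0},
  {"ax": 0,"ay": 0,"az": 30,"x": 0,"y": 0,"z": 0,"claw": 0},
  {"ax": 0,"ay": 0,"az": 30,"x": 0,"y": 0,"z": 0,"claw": 0},
])

```text
time_s: 6.35
tool_pos: [0.5497, 0.206, 0.1363]
tool_rot: [-180.0, 0.0, 45.0]
force: [0.7, -0.4, -3.5]
grip_width: 0.0149
```

```bash
cat > st.py <<'E'
from h import *
import sys
o=status.get_obs();print(o['time_s'],o['tool_pos'],o['tool_rot'],o['force'],o['wrist_torque'],o['grip_width'],o['qpos'].round(1))
n=sys.argv[1]
for q in ('top','side'):
    im=vision.read_camera(q)[:,:,::-1]; cv2.imwrite(f'pics/{n}_{q}.png',im)
    cr=im[165:245,165:355] if q=='top' else im[80:300,180:380]
    cv2.imwrite(f'pics/{n}_{q}z.png',cv2.resize(cr,None,fx=4 if q=='top' else 2.7,fy=4 if q=='top' else 2.7,interpolation=cv2.INTER_CUBIC))
E
python3 st.py e; python3 snap.py e_w
```

```text
6.35 [0.54973774 0.20599888 0.13629098] [-1.79966709e+02  3.45840308e-02  4.50457711e+01] [ 0.6901115  -0.36299845 -3.49020518] [ 0.06368655 -0.09135561 -0.03938595] 0.014882968468503498 [ 24.4  25.1 -59.   97.5  22.7  70.4 -85. ]
6.45 [ 24.4  25.1 -59.   97.5  22.7  70.4 -84.9] [0.5497225  0.20602347 0.13638853] [-1.79983528e+02  3.67464208e-02  4.50852829e+01] 0.33557334594418703
```

View pics/e_sidez.png

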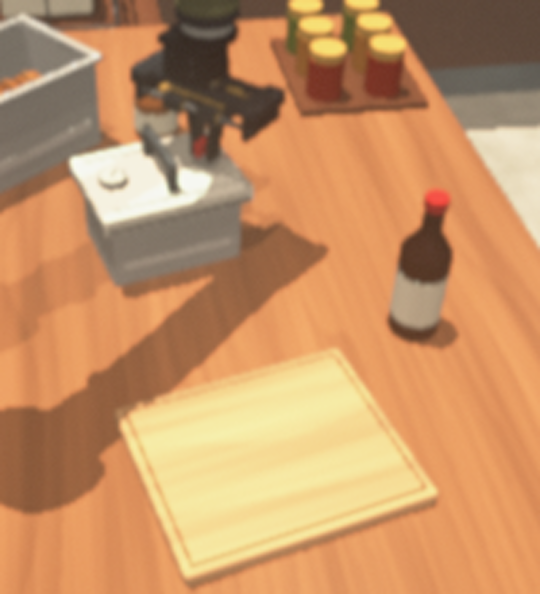

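View pics/e_w.png

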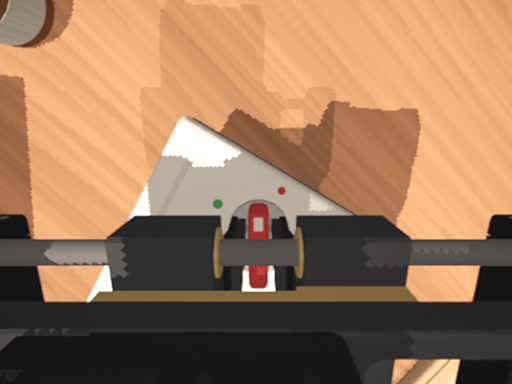

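The bar follows the jaws (pixel (258,245)) and the lid has stayed put. I'll continue turning.

Call:
step_arm([
  {"ax": 0,"ay": 0,"az": 5,"x": 0,"y": 0,"z": 0,"claw": 0},
  {"ax": 0,"ay": 0,"az": 10,"x": 0,"y": 0,"z": 0,"claw": 0},
  {"ax": 0,"ay": 0,"az": 15,"x": 0,"y": 0,"z": 0,"claw": 0},
  {"ax": 0,"ay": 0,"az": 20,"x": 0,"y": 0,"z": 0,"claw": 0},
  {"ax": 0,"ay": 0,"az": 25,"x": 0,"y": 0,"z": 0,"claw": 0},
  {"ax": 0,"ay": 0,"az": 30,"x": 0,"y": 0,"z": 0,"claw": 0},
  {"ax": 0,"ay": 0,"az": 36,"x": 0,"y": 0,"z": 0,"claw": 0},
  {"ax": 0,"ay": 0,"az": 42,"x": 0,"y": 0,"z": 0,"claw": 0},
  {"ax": 0,"ay": 0,"az": 48,"x": 0,"y": 0,"z": 0,"claw": 0},
  {"ax": 0,"ay": 0,"az": 53,"x": 0,"y": 0,"z": 0,"claw": 0},
  {"ax": 0,"ay": 0,"az": 57,"x": 0,"y": 0,"z": 0,"claw": 0},
  {"ax": 0,"ay": 0,"az": 57,"x": 0,"y": 0,"z": 0,"claw": 0},
])

```text
time_s: 7.7
tool_pos: [0.5501, 0.2059, 0.1364]
tool_rot: [-180.0, -0.0, 102.1]
force: [0.9, -0.1, -3.1]
grip_width: 0.0149
```

Call:
step_arm([
  {"ax": 0,"ay": 0,"az": 1,"x": 0,"y": 0,"z": 0,"claw": 0},
  {"ax": 0,"ay": 0,"az": 2,"x": 0,"y": 0,"z": 0,"claw": 0},
  {"ax": 0,"ay": 0,"az": 3,"x": 0,"y": 0,"z": 0,"claw": 0},
  {"ax": 0,"ay": 0,"az": 3,"x": 0,"y": 0,"z": 0,"claw": 0},
])

```text
time_s: 8.1
tool_pos: [0.55, 0.2061, 0.1366]
tool_rot: [180.0, 0.0, 105.2]
force: [1.3, 0.1, -3.9]
grip_width: 0.0152
```

```bash
python3 st.py f; python3 snap.py f_w
```

```text
8.1 [0.55004998 0.20608562 0.1365988 ] [1.79992525e+02 1.77282990e-03 1.05174188e+02] [ 1.27520225  0.14760661 -3.92934848] [ 0.04946836 -0.21249661 -0.09028794] 0.015188923584818517 [ 31.4  32.1 -71.1  97.3  31.6  73.8 -31.2]
8.2 [ 31.4  32.1 -71.1  97.3  31.6  73.8 -31.2] [0.55003751 0.20607913 0.13660199] [1.79993099e+02 3.63494757e-03 1.05150523e+02] 0.11245989552585109
```

View pics/f_w.png

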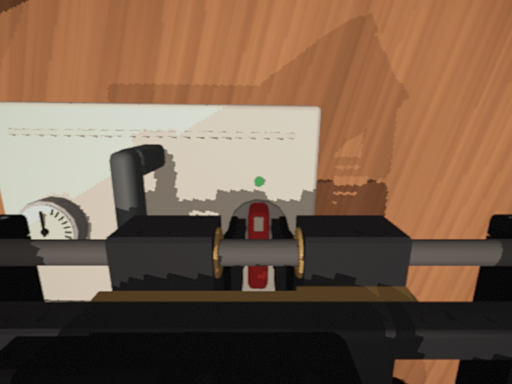

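Call:
step_arm([
  {"ax": 0,"ay": 0,"az": 1,"x": 0,"y": 0,"z": 0,"claw": 0},
  {"ax": 0,"ay": 0,"az": 2,"x": 0,"y": 0,"z": 0,"claw": 0},
  {"ax": 0,"ay": 0,"az": 2,"x": 0,"y": 0,"z": 0,"claw": 0},
  {"ax": 0,"ay": 0,"az": 2,"x": 0,"y": 0,"z": 0,"claw": 0},
])

```text
time_s: 8.65
tool_pos: [0.5499, 0.2062, 0.1366]
tool_rot: [-180.0, -0.0, 107.2]
force: [0.1, 2.4, -3.9]
grip_width: 0.0151
```

```bash
python3 st.py g; python3 snap.py g_w
```

```text
8.65 [0.54991038 0.20622527 0.13655975] [-1.79996660e+02 -1.38591441e-02  1.07174118e+02] [ 0.09669024  2.38737734 -3.89199824] [ 0.20172785 -0.18520629 -0.11845965] 0.015138583488053987 [ 31.6  32.4 -71.5  97.3  31.9  73.9 -29.4]
8.75 [ 31.6  32.4 -71.5  97.3  31.9  74.  -29.4] [0.54992427 0.20619554 0.13657969] [-1.79997286e+02 -9.16266473e-03  1.07167214e+02] 0.11122996890448608
```

View pics/g_w.png

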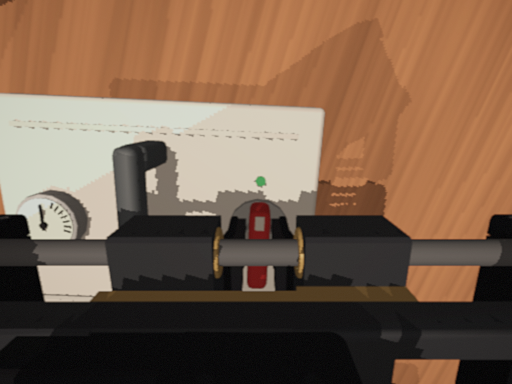

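The bar now sits about 2° behind the jaws while the lid has not moved, so the stop is reached. I'll release and rise.

Call:
step_arm([
  {"ax": 0,"ay": 0,"az": 0,"x": 0,"y": 0,"z": 0,"claw": 25},
  {"ax": 0,"ay": 0,"az": 0,"x": 0,"y": 0,"z": 0,"claw": 40},
  {"ax": 0,"ay": 0,"az": 0,"x": 0,"y": 0,"z": 0,"claw": 40},
  {"ax": 0,"ay": 0,"az": 0,"x": 0,"y": 0,"z": 0,"claw": 40},
  {"ax": 0,"ay": 0,"az": -1,"x": 0,"y": 0,"z": 0.02,"claw": 40},
  {"ax": 0,"ay": 0,"az": -2,"x": 0,"y": 0,"z": 0.05,"claw": 40},
  {"ax": 0,"ay": 0,"az": -3,"x": -0.02,"y": -0.02,"z": 0.1,"claw": 50},
  {"ax": 0,"ay": 0,"az": -3,"x": -0.05,"y": -0.05,"z": 0.14,"claw": 50},
  {"ax": 0,"ay": 0,"az": -3,"x": -0.062,"y": -0.09,"z": 0.18,"claw": 50},
  {"ax": 0,"ay": 0,"az": -3,"x": -0.062,"y": -0.1,"z": 0.2,"claw": 50},
  {"ax": 0,"ay": 0,"az": -3,"x": -0.062,"y": -0.1,"z": 0.2,"claw": 50},
  {"ax": 0,"ay": 0,"az": -3,"x": -0.062,"y": -0.1,"z": 0.2,"claw": 50},
])

```text
time_s: 10.0
tool_pos: [0.4886, 0.1057, 0.338]
tool_rot: [179.9, 0.2, 104.0]
force: [-0.3, 0.5, 0.3]
grip_width: 0.0434
```

```bash
python3 snap.py i_w
```

```text
10.0 [ 63.2   0.6 -77.8  91.9   0.8  87.8  -0.6] [0.48862169 0.10569771 0.33803743] [179.86013882   0.20239018 103.99868972] 3.4322629449548403
```

View pics/i_w.png

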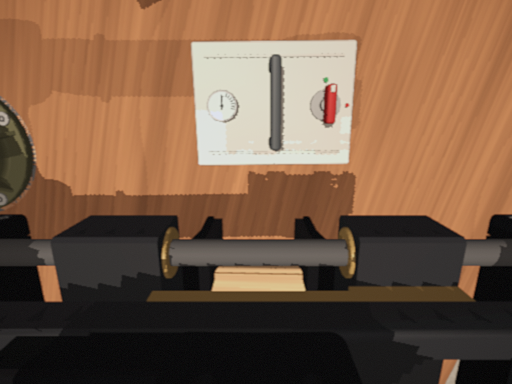

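```bash
python3 - <<'E'
from h import *
import pickle
n='i_w'
im=cv2.imread(f'pics/{n}.png'); o=pickle.load(open(f'{n}.pkl','rb')); c=cam('wrist',o)
hsv=cv2.cvtColor(im,cv2.COLOR_BGR2HSV).astype(int);H,S,V=[hsv[...,i] for i in range(3)]
b=np.zeros(H.shape,bool); b[30:172,180:365]=1
m=b&(S<75)&(V>80)
m=cv2.morphologyEx(m.astype(np.uint8),cv2.MORPH_CLOSE,np.ones((5,5)))
h=cv2.convexHull(big(m))[:,0]; ap=cv2.approxPolyDP(h.reshape(-1,1,2),5,True)[:,0]; print(ap.tolist(),rect(cast(c,h,.118)))
m=b&((H<8)|(H>172))&(S>140);k=big(m)[:,0];print('tap',rect(cast(c,k,.156)))
m=b&(V<90)&(S<90);m[:,:260]=0;m[:,290:]=0;k=big(m)[:,0];print('handle',rect(cast(c,k,.162)))
print(status.get_obs()['qpos'])
cv2.imwrite('pics/i_z.png',cv2.resize(im[30:175,180:370],None,fx=4,fy=4,interpolation=cv2.INTER_CUBIC))
E
```

```text
[[356, 41], [348, 162], [198, 163], [192, 42]] (array([0.48664783, 0.19067908]), (198.82989501953125, 148.66693115234375), 14.552626609802246)
tap (array([0.54665778, 0.20541084]), (12.41929817199707, 41.07571029663086), 14.379615783691406)
handle (array([0.48618948, 0.18994206]), (11.491369247436523, 100.6451187133789), 15.112186431884766)
[ 63.10416329   0.78906514 -77.82305259  92.00747122   0.84427929
  87.79075398  -0.58316927]
```

View pics/i_z.png

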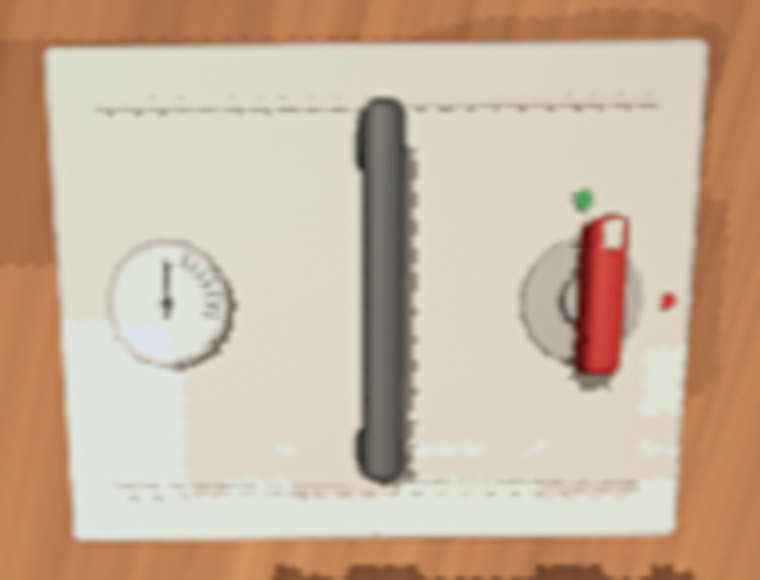

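The tap bar is at 14.4° against the lid's y axis at about 14.5°, with the mark at the green dot, so it is open. The handle is at about (0.487, 0.190). I'll move above it while watching joint 3.

Call:
step_arm([
  {"ax": 0,"ay": 0,"az": 0,"x": -0.001,"y": 0.02,"z": -0.02,"claw": 50},
  {"ax": 0,"ay": 0,"az": 0,"x": -0.001,"y": 0.04,"z": -0.05,"claw": 50},
  {"ax": 0,"ay": 0,"az": 0,"x": -0.001,"y": 0.06,"z": -0.08,"claw": 50},
  {"ax": 0,"ay": 0,"az": 0,"x": -0.001,"y": 0.08,"z": -0.11,"claw": 50},
  {"ax": 0,"ay": 0,"az": 0,"x": -0.001,"y": 0.0845,"z": -0.13,"claw": 50},
  {"ax": 0,"ay": 0,"az": 0,"x": -0.001,"y": 0.0845,"z": -0.13,"claw": 50},
  {"ax": 0,"ay": 0,"az": 0,"x": -0.001,"y": 0.0845,"z": -0.13,"claw": 50},
])

```text
time_s: 10.75
tool_pos: [0.486, 0.1922, 0.2062]
tool_rot: [-179.9, -0.1, 104.4]
force: [0.5, 0.5, 1.5]
grip_width: 0.0438
```

```bash
python3 snap.py j_w
```

```text
10.75 [ 41.6  15.2 -74.5 101.2  15.   75.2 -21.9] [0.48603816 0.19224287 0.20620833] [-1.79893473e+02 -1.13091082e-01  1.04379999e+02] 1.856585778763791
```

View pics/j_w.png

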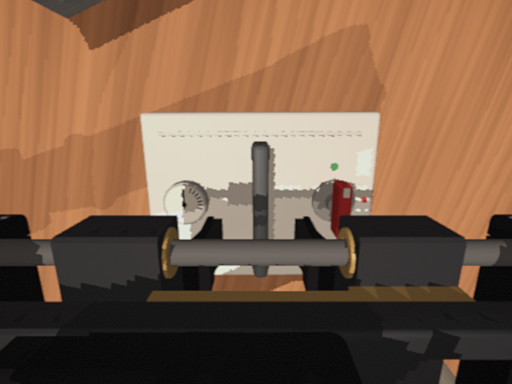

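Call:
step_arm([
  {"ax": 0,"ay": 0,"az": 0,"x": 0.0005,"y": 0.0,"z": -0.02,"claw": 50},
  {"ax": 0,"ay": 0,"az": 0,"x": 0.0005,"y": 0.0,"z": -0.04,"claw": 50},
  {"ax": 0,"ay": 0,"az": 0,"x": 0.0005,"y": 0.0,"z": -0.055,"claw": 50},
  {"ax": 0,"ay": 0,"az": 0,"x": 0.0005,"y": 0.0,"z": -0.065,"claw": 50},
  {"ax": 0,"ay": 0,"az": 0,"x": 0.0005,"y": 0.0,"z": -0.065,"claw": 50},
  {"ax": 0,"ay": 0,"az": 0,"x": 0.0005,"y": 0.0,"z": -0.065,"claw": 30},
  {"ax": 0,"ay": 0,"az": 0,"x": 0.0005,"y": 0.0,"z": -0.065,"claw": 18},
  {"ax": 0,"ay": 0,"az": 0,"x": 0.0005,"y": 0.0,"z": -0.065,"claw": 8},
  {"ax": 0,"ay": 0,"az": 0,"x": 0.0005,"y": 0.0,"z": -0.065,"claw": 0},
  {"ax": 0,"ay": 0,"az": 0,"x": 0.0005,"y": 0.0,"z": -0.065,"claw": 0},
  {"ax": 0,"ay": 0,"az": 0,"x": 0.0005,"y": 0.0,"z": -0.065,"claw": 0},
  {"ax": 0,"ay": 0,"az": 0,"x": 0.0005,"y": 0.0,"z": -0.065,"claw": 0},
], squeeze=40)

```text
time_s: 12.0
tool_pos: [0.4878, 0.1906, 0.1419]
tool_rot: [180.0, 0.0, 104.2]
force: [0.6, -0.6, 1.8]
grip_width: 0.0119
```

```bash
python3 st.py k; python3 snap.py k_w
```

```text
12.0 [0.48778712 0.19061051 0.14185001] [1.79964240e+02 1.07932018e-02 1.04172239e+02] [ 0.57340082 -0.56087135  1.840087  ] [-0.08012108 -0.12663367  0.09397554] 0.011862302605028071 [ 37.4  19.4 -70.9 105.7  19.7  68.9 -25.6]
12.1 [ 37.4  19.4 -70.9 105.7  19.7  68.9 -25.6] [0.48775477 0.19061836 0.14183883] [1.79969434e+02 1.09042187e-02 1.04174459e+02] 0.09308425441474448
```

View pics/k_w.png

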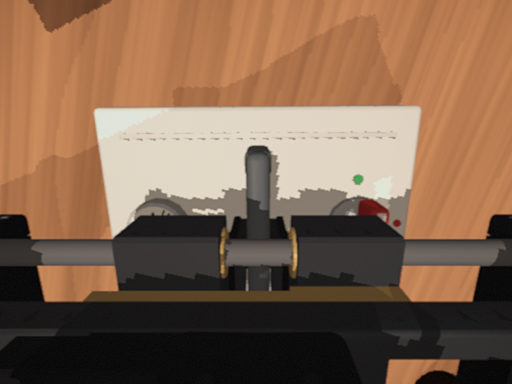

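The handle is gripped (11.9 mm). I'll lift straight up.

Call:
step_arm([
  {"ax": 0,"ay": 0,"az": 0,"x": 0,"y": 0,"z": 0.004,"claw": 0},
  {"ax": 0,"ay": 0,"az": 0,"x": 0,"y": 0,"z": 0.008,"claw": 0},
  {"ax": 0,"ay": 0,"az": 0,"x": 0,"y": 0,"z": 0.012,"claw": 0},
  {"ax": 0,"ay": 0,"az": 0,"x": 0,"y": 0,"z": 0.016,"claw": 0},
  {"ax": 0,"ay": 0,"az": 0,"x": 0,"y": 0,"z": 0.022,"claw": 0},
  {"ax": 0,"ay": 0,"az": 0,"x": 0,"y": 0,"z": 0.028,"claw": 0},
  {"ax": 0,"ay": 0,"az": 0,"x": 0,"y": 0,"z": 0.036,"claw": 0},
  {"ax": 0,"ay": 0,"az": 0,"x": 0,"y": 0,"z": 0.044,"claw": 0},
  {"ax": 0,"ay": 0,"az": 0,"x": 0,"y": 0,"z": 0.052,"claw": 0},
  {"ax": 0,"ay": 0,"az": 0,"x": 0,"y": 0,"z": 0.06,"claw": 0},
  {"ax": 0,"ay": 0,"az": 0,"x": 0,"y": 0,"z": 0.06,"claw": 0},
  {"ax": 0,"ay": 0,"az": 0,"x": 0,"y": 0,"z": 0.06,"claw": 0},
])

```text
time_s: 13.35
tool_pos: [0.4876, 0.1905, 0.2017]
tool_rot: [180.0, 0.0, 104.2]
force: [0.8, 0.3, -6.9]
grip_width: 0.0115
```

```bash
python3 st.py l; python3 snap.py l_w
```

```text
13.35 [0.48762682 0.19047445 0.20172888] [1.79977695e+02 2.04670124e-02 1.04153303e+02] [ 0.75956467  0.32086078 -6.8760313 ] [-0.02762734 -0.14085163 -0.02580882] 0.011468365135105985 [ 41.   15.1 -73.5 101.5  15.1  74.6 -21.9]
13.45 [ 41.   15.2 -73.5 101.5  15.1  74.6 -21.9] [0.48726315 0.1903646  0.20120976] [-1.79962218e+02  1.03932398e-02  1.04166366e+02] 0.16584799187735355
```

View pics/l_sidez.png

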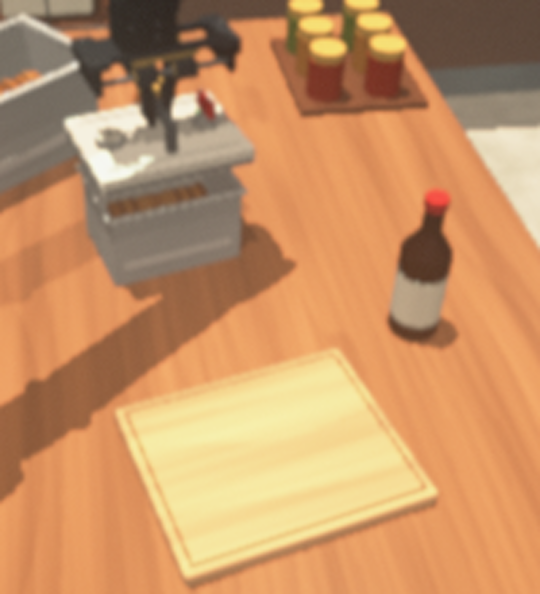

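View pics/l_w.png

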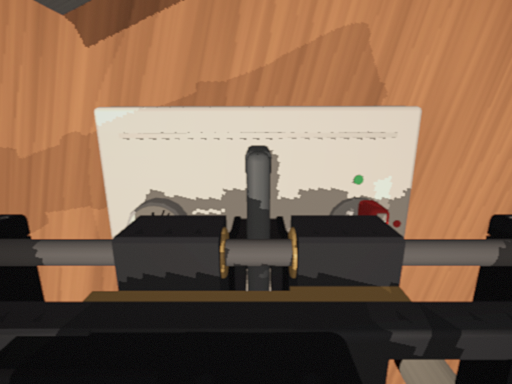

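The lid is off and the container is standing. I'll carry the lid toward the board.

Call:
step_arm([
  {"ax": 0,"ay": 0,"az": 0,"x": 0.003,"y": -0.008,"z": 0.0,"claw": 0},
  {"ax": 0,"ay": 0,"az": 0,"x": 0.007,"y": -0.025,"z": 0.0,"claw": 0},
  {"ax": 0,"ay": 0,"az": 0,"x": 0.012,"y": -0.045,"z": 0.0,"claw": 0},
  {"ax": 0,"ay": 0,"az": 0,"x": 0.017,"y": -0.07,"z": 0.0,"claw": 0},
  {"ax": 0,"ay": 0,"az": -0.5,"x": 0.022,"y": -0.095,"z": 0.0,"claw": 0},
  {"ax": 0,"ay": 0,"az": -0.5,"x": 0.027,"y": -0.12,"z": 0.0,"claw": 0},
  {"ax": 0,"ay": 0,"az": -1,"x": 0.032,"y": -0.14,"z": 0.0,"claw": 0},
  {"ax": 0,"ay": 0,"az": -1,"x": 0.035,"y": -0.15,"z": 0.0,"claw": 0},
  {"ax": 0,"ay": 0,"az": -1,"x": 0.035,"y": -0.15,"z": 0.0,"claw": 0},
])

```text
time_s: 14.4
tool_pos: [0.523, 0.0387, 0.2014]
tool_rot: [-180.0, -0.0, 103.0]
force: [-0.3, -0.0, -6.4]
grip_width: 0.0112
```

```bash
python3 -c "
from cell import status
o=status.get_obs();print(o['tool_pos'],o['tool_rot'],o['grip_width'],o['qpos'].round(1))"
```

```text
[0.52303795 0.0386579  0.2013549 ] [-1.79994572e+02 -1.95727089e-02  1.02984481e+02] 0.011158933283112234 [ 56.8  14.5 -71.8 101.4  14.3  74.4  -5.4]
```

Call:
step_arm([
  {"ax": 0,"ay": 0,"az": 0,"x": 0.002,"y": -0.012,"z": 0.0,"claw": 0},
  {"ax": 0,"ay": 0,"az": 0,"x": 0.005,"y": -0.034,"z": 0.0,"claw": 0},
  {"ax": 0,"ay": 0,"az": 0,"x": 0.009,"y": -0.06,"z": 0.0,"claw": 0},
  {"ax": 0,"ay": 0,"az": 0,"x": 0.013,"y": -0.088,"z": 0.0,"claw": 0},
  {"ax": 0,"ay": 0,"az": 0,"x": 0.017,"y": -0.116,"z": 0.0,"claw": 0},
  {"ax": 0,"ay": 0,"az": 0,"x": 0.022,"y": -0.144,"z": 0.0,"claw": 0},
  {"ax": 0,"ay": 0,"az": 0,"x": 0.026,"y": -0.172,"z": 0.0,"claw": 0},
  {"ax": 0,"ay": 0,"az": -0.3,"x": 0.03,"y": -0.2,"z": 0.0,"claw": 0},
  {"ax": 0,"ay": 0,"az": -0.3,"x": 0.034,"y": -0.224,"z": 0.0,"claw": 0},
  {"ax": 0,"ay": 0,"az": -0.3,"x": 0.036,"y": -0.24,"z": 0.0,"claw": 0},
  {"ax": 0,"ay": 0,"az": -0.3,"x": 0.036,"y": -0.24,"z": 0.0,"claw": 0},
  {"ax": 0,"ay": 0,"az": -0.3,"x": 0.036,"y": -0.24,"z": 0.0,"claw": 0},
])

```text
time_s: 15.6
tool_pos: [0.5586, -0.1986, 0.2015]
tool_rot: [180.0, -0.1, 102.9]
force: [-0.0, 1.3, -6.4]
grip_width: 0.0115
```

Call:
step_arm([
  {"ax": 0,"ay": 0,"az": 0,"x": 0,"y": 0,"z": -0.02,"claw": 0},
  {"ax": 0,"ay": 0,"az": 0,"x": 0,"y": 0,"z": -0.04,"claw": 0},
  {"ax": 0,"ay": 0,"az": 0,"x": 0,"y": 0,"z": -0.06,"claw": 0},
  {"ax": 0,"ay": 0,"az": 0,"x": 0,"y": 0,"z": -0.08,"claw": 0},
  {"ax": 0,"ay": 0,"az": 0,"x": 0,"y": 0,"z": -0.09,"claw": 0},
  {"ax": 0,"ay": 0,"az": 0,"x": 0,"y": 0,"z": -0.095,"claw": 0},
  {"ax": 0,"ay": 0,"az": 0,"x": 0,"y": 0,"z": -0.095,"claw": 0},
])

```text
time_s: 16.3
tool_pos: [0.5586, -0.1987, 0.1066]
tool_rot: [-180.0, -0.0, 102.9]
force: [-0.3, -0.6, -6.2]
grip_width: 0.0113
```

```bash
python3 st.py m; python3 snap.py m_w
```

```text
16.3 [ 0.55859986 -0.19865283  0.10659924] [-1.79998345e+02 -2.64705189e-02  1.02931121e+02] [-0.25221571 -0.60438379 -6.21413589] [-0.0526098  -0.11208789  0.00384875] 0.011267722556157088 [ 64.6  28.9 -60.2  98.4  26.8  68.6  10.3]
16.4 [ 64.7  28.9 -60.3  98.3  26.8  68.6  10.3] [ 0.55929023 -0.1991884   0.10759802] [1.79917558e+02 3.95579608e-02 1.02889430e+02] 0.3156401098543815
```

View pics/m_w.png

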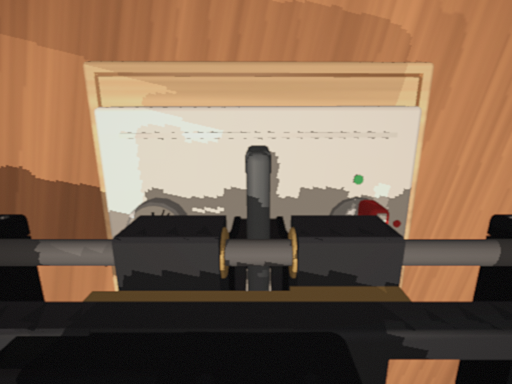

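View pics/m_sidez.png

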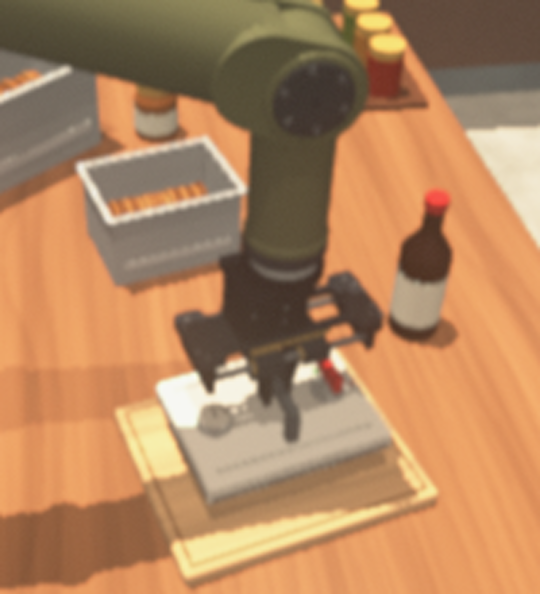

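```bash
python3 - <<'E'
from h import *
import pickle
im=cv2.imread('pics/m_w.png'); o=pickle.load(open('m_w.pkl','rb')); c=cam('wrist',o)
L=cast(c,[(95,107.5),(420,106.5)],o['tool_pos'][2]-.024); B=cast(c,[(84.5,63),(432.5,64.5)],.02)
for n,P,hw in(('lid',L,.075),('board',B,.115)):
    d=P[1]-P[0]; a=np.arctan2(d[1],d[0]); mid=P.mean(0)[:2]
    nrm=np.array([-np.sin(a),np.cos(a)]); print(n,np.linalg.norm(d),np.degrees(a),mid,'centre',mid-nrm*hw)
E
```

```text
lid 0.19462861482404667 13.057442352346166 [ 0.54142767 -0.12660132] centre [ 0.55837226 -0.19966212]
board 0.27304778945698105 12.670424782648714 [ 0.5345609  -0.09248593] centre [ 0.5597853  -0.20468544]
```

```bash
python3 - <<'E'
from h import *
im=cv2.imread('pics/a_top.png'); c=cam('top')
hsv=cv2.cvtColor(im,cv2.COLOR_BGR2HSV).astype(int)
print(hsv[195,262:285].tolist()); print(hsv[195,335:352].tolist())
for th in (170,180,187):
    m=np.zeros(im.shape[:2],bool); m[148:245,265:358]=1
    m&=(hsv[...,1]<th)&(hsv[...,0]>=15)
    m=cv2.morphologyEx(m.astype(np.uint8),cv2.MORPH_OPEN,np.ones((3,3)))
    h=cv2.convexHull(big(m))[:,0]; print(th,cv2.approxPolyDP(h.reshape(-1,1,2),3,True)[:,0].tolist(),rect(cast(c,h,.02)))
cv2.imwrite('pics/brd.png',cv2.resize(im[150:242,265:355],None,fx=6,fy=6,interpolation=cv2.INTER_CUBIC))
E
```

```text
[[14, 201, 175], [13, 205, 178], [14, 196, 180], [13, 202, 178], [14, 195, 174], [14, 192, 174], [14, 195, 171], [14, 198, 170], [14, 204, 166], [14, 201, 166], [15, 202, 164], [14, 203, 166], [13, 193, 168], [14, 203, 167], [14, 211, 164], [14, 197, 170], [14, 201, 174], [13, 200, 143], [17, 183, 134], [19, 152, 189], [19, 156, 185], [17, 171, 158], [17, 161, 182]]
[[19, 155, 201], [21, 150, 199], [22, 144, 188], [19, 159, 168], [23, 144, 184], [20, 150, 190], [14, 211, 173], [14, 218, 172], [14, 203, 175], [14, 203, 176], [14, 200, 177], [14, 203, 175], [15, 204, 171], [15, 211, 172], [15, 207, 170], [14, 199, 173], [14, 199, 172]]
170 [[331, 160], [347, 224], [289, 235], [275, 169]] (array([ 0.55527405, -0.20009863]), (268.2549743652344, 230.7699737548828), 12.75331974029541)
180 [[331, 157], [347, 224], [289, 235], [275, 166]] (array([ 0.56002063, -0.19898819]), (278.0041198730469, 231.2645721435547), 12.753321647644043)
187 [[331, 157], [347, 224], [289, 235], [275, 166]] (array([ 0.5596377 , -0.19892731]), (278.7412109375, 231.5437774658203), 12.757716178894043)
```

View pics/brd.png

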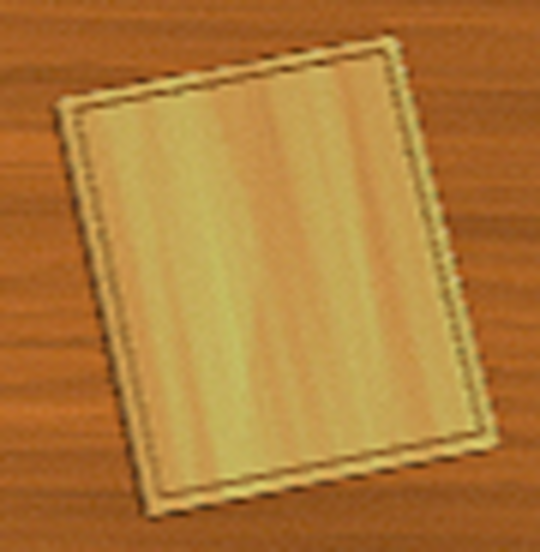

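Combined, the views give a board centre of about (0.559, -0.202). I'll correct by -3 mm in y and lower the lid.

Call:
step_arm([
  {"ax": 0,"ay": 0,"az": -0.2,"x": 0.0005,"y": -0.003,"z": -0.01,"claw": 0},
  {"ax": 0,"ay": 0,"az": -0.2,"x": 0.0005,"y": -0.003,"z": -0.02,"claw": 0},
  {"ax": 0,"ay": 0,"az": -0.2,"x": 0.0005,"y": -0.003,"z": -0.028,"claw": 0},
  {"ax": 0,"ay": 0,"az": -0.2,"x": 0.0005,"y": -0.003,"z": -0.032,"claw": 0},
  {"ax": 0,"ay": 0,"az": -0.2,"x": 0.0005,"y": -0.003,"z": -0.032,"claw": 0},
  {"ax": 0,"ay": 0,"az": -0.2,"x": 0.0005,"y": -0.003,"z": -0.032,"claw": 0},
])

```text
time_s: 17.05
tool_pos: [0.5592, -0.2022, 0.0746]
tool_rot: [180.0, -0.0, 102.7]
force: [0.3, -0.7, -4.8]
grip_width: 0.0113
```

```bash
python3 snap.py n_w;python3 -c "
import cv2;im=cv2.imread('pics/n_w.png');cv2.imwrite('pics/n_z.png',cv2.resize(im[40:220,60:450],None,fx=2,fy=2,interpolation=cv2.INTER_CUBIC))"
```

```text
17.05 [ 63.5  31.  -58.5  99.7  28.8  65.8   9. ] [ 0.55917556 -0.20224169  0.07457918] [ 1.79985364e+02 -1.21150953e-02  1.02681807e+02] 0.4077541389884666
```

View pics/n_z.png

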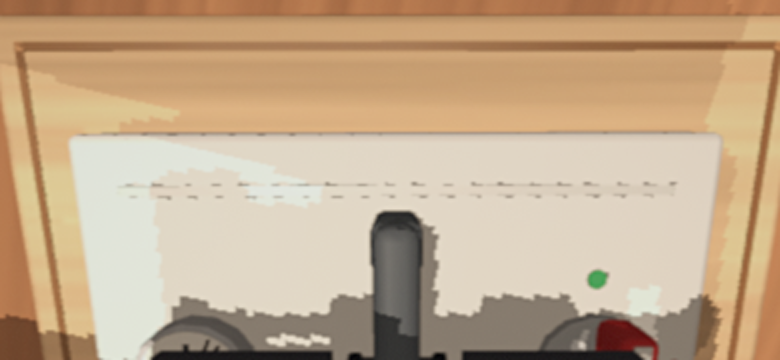

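```bash
python3 - <<'E'
from h import *
import pickle
o=pickle.load(open('n_w.pkl','rb')); c=cam('wrist',o); z=o['tool_pos'][2]-.024
L=cast(c,[(96,107.5),(421,106.5)],z); E=cast(c,[(69,47.5),(449,47.7)],.02); G=cast(c,[(69,63),(449,63)],.02)
for n,P,hw in(('lid',L,.075),('board',E,.115),('groove',G,0.105)):
    d=P[1]-P[0]; a=np.arctan2(d[1],d[0]); mid=P.mean(0)[:2]
    nrm=np.array([-np.sin(a),np.cos(a)]); print(n,np.linalg.norm(d),np.degrees(a),mid,'centre',mid-nrm*hw)
E
```

```text
lid 0.19470299658123627 12.847395756451132 [ 0.54206633 -0.12945931] centre [ 0.55874296 -0.20258175]
board 0.25411645096794533 12.652731198497133 [ 0.53387346 -0.09111491] centre [ 0.55906321 -0.2033222 ]
groove 0.2572957920239971 12.679780567288226 [ 0.53596164 -0.10040889] centre [ 0.55900934 -0.20284816]
```

The lid and board centres now agree within 1 mm and 0.2°. I'll lower the last millimetres gently.

Call:
step_arm([
  {"ax": 0,"ay": 0,"az": -0.2,"x": 0,"y": 0,"z": -0.002,"claw": 0},
  {"ax": 0,"ay": 0,"az": -0.2,"x": 0,"y": 0,"z": -0.003,"claw": 0},
  {"ax": 0,"ay": 0,"az": -0.2,"x": 0,"y": 0,"z": -0.004,"claw": 0},
  {"ax": 0,"ay": 0,"az": -0.2,"x": 0,"y": 0,"z": -0.005,"claw": 0},
  {"ax": 0,"ay": 0,"az": -0.2,"x": 0,"y": 0,"z": -0.005,"claw": 0},
  {"ax": 0,"ay": 0,"az": -0.2,"x": 0,"y": 0,"z": -0.006,"claw": 0},
  {"ax": 0,"ay": 0,"az": -0.2,"x": 0,"y": 0,"z": -0.006,"claw": 0},
])

```text
time_s: 17.8
tool_pos: [0.559, -0.2024, 0.0685]
tool_rot: [-180.0, -0.0, 102.5]
force: [0.1, -0.0, -5.2]
grip_width: 0.0116
```

Call:
step_arm([
  {"ax": 0,"ay": 0,"az": 0,"x": 0,"y": 0,"z": -0.0005,"claw": 0},
  {"ax": 0,"ay": 0,"az": 0,"x": 0,"y": 0,"z": -0.001,"claw": 0},
  {"ax": 0,"ay": 0,"az": 0,"x": 0,"y": 0,"z": -0.001,"claw": 0},
  {"ax": 0,"ay": 0,"az": 0,"x": 0,"y": 0,"z": -0.001,"claw": 0},
])

```text
time_s: 18.2
tool_pos: [0.5591, -0.2024, 0.0679]
tool_rot: [180.0, 0.0, 102.5]
force: [-0.5, -0.4, -2.2]
grip_width: 0.0115
```

Call:
step_arm([
  {"ax": 0,"ay": 0,"az": 0,"x": 0,"y": 0,"z": -0.0005,"claw": 0},
  {"ax": 0,"ay": 0,"az": 0,"x": 0,"y": 0,"z": -0.001,"claw": 0},
  {"ax": 0,"ay": 0,"az": 0,"x": 0,"y": 0,"z": -0.001,"claw": 0},
])

```text
time_s: 18.5
tool_pos: [0.5591, -0.2024, 0.0679]
tool_rot: [-180.0, 0.0, 102.5]
force: [-4.7, 1.3, 6.6]
grip_width: 0.0115
```

Contact is firm (+6.6 N). I'll release and retreat upward.

Call:
step_arm([
  {"ax": 0,"ay": 0,"az": 0,"x": 0,"y": 0,"z": 0.0005,"claw": 5},
  {"ax": 0,"ay": 0,"az": 0,"x": 0,"y": 0,"z": 0.0005,"claw": 15},
  {"ax": 0,"ay": 0,"az": 0,"x": 0,"y": 0,"z": 0.0005,"claw": 30},
  {"ax": 0,"ay": 0,"az": 0,"x": 0,"y": 0,"z": 0.0005,"claw": 45},
  {"ax": 0,"ay": 0,"az": 0,"x": 0,"y": 0,"z": 0.0005,"claw": 45},
  {"ax": 0,"ay": 0,"az": 0,"x": 0,"y": 0,"z": 0.0005,"claw": 45},
  {"ax": 0,"ay": 0,"az": 0,"x": 0,"y": 0,"z": 0.02,"claw": 45},
  {"ax": 0,"ay": 0,"az": 0,"x": 0,"y": 0,"z": 0.05,"claw": 45},
  {"ax": 0,"ay": 0,"az": 0,"x": 0,"y": 0,"z": 0.09,"claw": 45},
  {"ax": 0,"ay": 0,"az": 0,"x": 0,"y": 0,"z": 0.13,"claw": 45},
  {"ax": 0,"ay": 0,"az": 0,"x": 0,"y": -0.02,"z": 0.17,"claw": 45},
  {"ax": 0,"ay": 0,"az": 0,"x": 0,"y": -0.05,"z": 0.2,"claw": 45},
])

```text
time_s: 19.7
tool_pos: [0.5603, -0.2503, 0.27]
tool_rot: [179.8, 0.1, 102.7]
force: [0.9, -0.2, -0.6]
grip_width: 0.0392
```

Call:
step_arm([
  {"ax": 0,"ay": 0,"az": 0,"x": 0,"y": -0.03,"z": 0.03,"claw": 45},
  {"ax": 0,"ay": 0,"az": 0,"x": 0,"y": -0.06,"z": 0.05,"claw": 45},
  {"ax": 0,"ay": 0,"az": 0,"x": 0,"y": -0.06,"z": 0.05,"claw": 45},
  {"ax": 0,"ay": 0,"az": 0,"x": 0,"y": -0.06,"z": 0.05,"claw": 45},
  {"ax": 0,"ay": 0,"az": 0,"x": 0,"y": -0.06,"z": 0.05,"claw": 45},
])

```text
time_s: 20.2
tool_pos: [0.5591, -0.3108, 0.3158]
tool_rot: [-180.0, -0.1, 102.6]
force: [0.5, -0.1, 0.2]
grip_width: 0.0391
```

```bash
python3 snap.py p_w; python3 st.py p
```

```text
20.2 [ 69.7  26.6 -61.9  75.2  23.2  91.5  23.8] [ 0.55910442 -0.31077603  0.31580702] [-1.79970024e+02 -7.35167030e-02  1.02588810e+02] 0.5590677971130951
20.25 [ 0.55908527 -0.31062403  0.31579876] [-1.79956368e+02 -5.89750686e-02  1.02611695e+02] [-0.1694657   0.12089138  0.61084754] [ 0.02709567 -0.08705349 -0.01330042] 0.03907913971193324 [ 69.7  26.6 -61.9  75.2  23.2  91.5  23.8]
```

View pics/p_w.png

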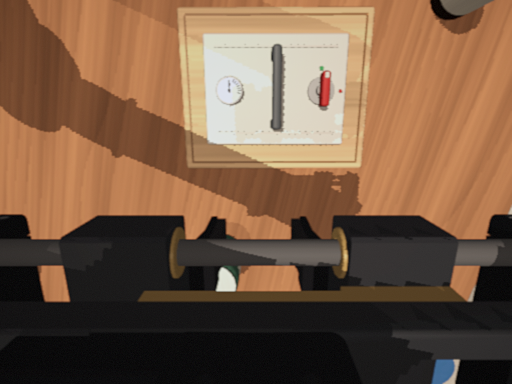

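View pics/p_side.png

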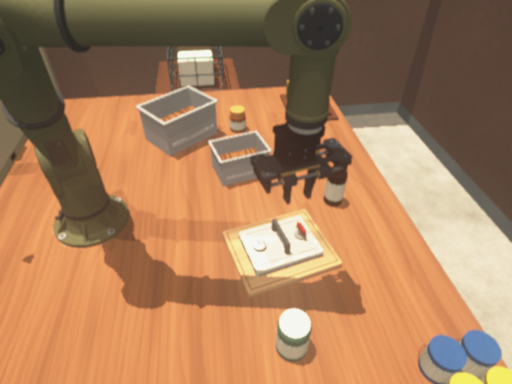

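View pics/p_top.png

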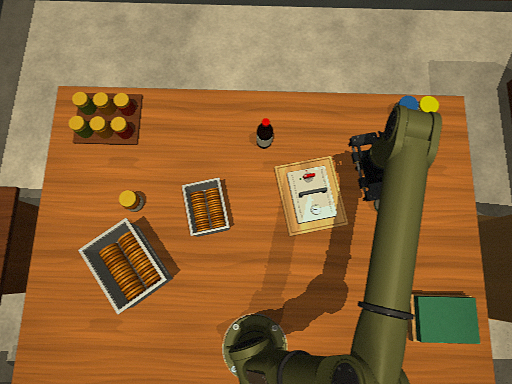

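```bash
python3 - <<'E'
from h import *
import pickle
im=cv2.imread('pics/p_w.png'); o=pickle.load(open('p_w.pkl','rb')); c=cam('wrist',o)
hsv=cv2.cvtColor(im,cv2.COLOR_BGR2HSV).astype(int);H,S,V=[hsv[...,i] for i in range(3)]
b=np.zeros(H.shape,bool); b[28:150,198:355]=1
m=cv2.morphologyEx((b&(S<60)&(V>80)).astype(np.uint8),cv2.MORPH_CLOSE,np.ones((5,5)))
h=cv2.convexHull(big(m))[:,0]; print('lid',cv2.approxPolyDP(h.reshape(-1,1,2),4,True)[:,0].tolist(),rect(cast(c,h,.044)))
b[:]=0;b[3:172,172:380]=1
m=b&((H<8)|(H>172))&(S>140);k=big(m)[:,0];print('tap',rect(cast(c,k,.082)))
B=cast(c,[(178,8.5),(373,9.5),(360.5,167.5),(187,167)],.02);print('board',rect(B),B.mean(0))
t=cv2.imread('pics/p_top.png'); hs=cv2.cvtColor(t,cv2.COLOR_BGR2HSV).astype(int)
b=np.zeros(H.shape,bool); b[170:242,176:236]=1
m=b&(hs[...,1]<90); h=cv2.convexHull(big(m))[:,0]; print('container',rect(cast(cam('top'),h,.11)))
E
```

```text
lid [[348, 34], [340, 143], [208, 142], [203, 34]] (array([ 0.55771136, -0.20278409]), (198.684814453125, 148.49534606933594), 12.602174758911133)
tap (array([ 0.61871521, -0.1897616 ]), (11.441225051879883, 40.13942337036133), 12.128700256347656)
board (array([ 0.55988611, -0.20330405]), (277.00921630859375, 224.2185821533203), 12.423786163330078) [ 0.55932002 -0.20356344  0.02      ]
container (array([0.48572226, 0.19204639]), (195.14108276367188, 139.99403381347656), 13.946950912475586)
```

```bash
python3 -c "
from cell import workorder
print(workorder.sign_off())"
```

```text
the job is handed in; nothing more can be done
None
```

The lid is off the smaller container and sits on the wooden board. I handed the job in about 20 s into the 54 s limit; no verdict is reported.

**What I did:** I turned the red tap anticlockwise to its stop, with the torque rising and the bar starting to slip in the jaws. Only then did I lift the lid straight up by its handle. I lowered it onto the board until it touched (about 7 N), released it and backed the arm away.

**Last checks, from the camera images:**
- **Lid:** it is right way up, within about 2 mm of the board's centre and about 0.2° off its direction.
- **Tap:** it is still open, with the bar within about 0.5° of the lid's y axis and the white mark at the green dot.
- **Container:** it is standing in place. It measured about 3 mm from where the lid sat at the start; the mask was rough, so that could be measurement error.
- **Bottle, jar and tin:** the arm never came near them, and they look unmoved in the pictures.

**Disagreements:**
- **Board centre:** the camera views differed by 3–5 mm in y. I used the wrist camera's value, which agreed with the lid seen in the same picture.
- **Tap bar:** the jaws read 15 mm while gripping it, though it is described as 11 mm thick. I did not find out why.

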